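Open the stowage barrier and stow the tip box

ROBOT

A 6-joint arm with a two-finger parallel gripper is mounted at the origin on a cart in front of the work surface, level with it; the furniture and walls round the work are solid. World frame = base frame: x ahead of the robot, y to its left, z up, the work surface at z = 0. Lengths are in m, angles in rad, forces in N, time in s.
With the tool pointing down it reaches from about 0.375 to 0.975 m from the base axis. Payload 3.8 kg.
Tool frame: the origin (TCP) lies on the centre line of the jaws, within the pads' length; the fingertips stand env.finger_overhang ahead of it and the grasp point (between the pads) lies 5 mm behind it (env.finger_overhang is the distance from the TCP to the fingertips, in m); z points along the fingers, y is the line along which they close (so a half turn about z gives the same grasp; the last joint's range is limited). The gripper opens to 85 mm and grips with 20 to 120 N. Pads are 22 mm wide; open, the fingers measure 114 mm over their backs; the gripper's body (76 mm by 85 mm) begins 54 mm behind the grasp point. The pads swing forward as they close: fully open they stand 13 mm farther back than shut.
Start: joints at [-1.272, 0.264, 1.604, -0, 1.274, -0.037], TCP at [0.222, -0.637, 0.245] pointing down, gripper open.
Joint ranges: [-2.63, 2.63], [-0.94, 2.18], [0.31, 2.57], [-1.31, 4.45], [0, 2.66], [-2.55, 2.55]. Speed limits (rad/s): [2.57, 2.57, 3.14, 3.14, 3.14, 3.14].

INTERFACE

Orientations are given as a rotation vector (axis times angle).
In Python, from bench import read_state, imaging, order, env gives the robot as it stands.
- The arm moves only by the tool step_arm, never from a script. Its argument "deltas" is a list of rows, each a list of 4 numbers: the shift along the tool's x, y, z in mm, then the turn about the tool's z in degrees. In form: [[x, y, z, yaw], ...]. A call has 1 to 20 rows; each row is the pose to reach, as a shift and turn from the pose commanded when the call began, along the tool's axes at that moment; what a row does not reach only later rows make up. A row lasts 1/8 s, in which the tool goes at most 62.5 mm and 10.7 degrees, less where a joint would pass 70% of its speed; a pose out of reach is approached as far as the arm can. A call with a gripper value outside its range is refused whole. "claw" is the finger opening in mm, from 0 to 85.4, set as the call begins (left out, the last holds). The fingers move at their own pace and stop on an object; "squeeze" is the grip in N (left out, the last holds). Time passes only in rows, so rows that repeat a pose let the fingers close. It gives the time, the measured TCP pose, the force, the opening and the grip force at its end, in the units of the state.
- read_state(): the state, without advancing time (a new reading comes with each control period).
- imaging.camera(name): name is "scene" or "top" or "wrist"; returns a dict with "color" (480x640x3 uint8, blue, green, red), "z_map" (480x640 float32, m along the optical axis (not along the pixel's ray), 0 where there is no reading), "fx", "fy", "cx", "cy" (pixels), "R" (3x3) and "t" (3): a world point X has camera coordinates R X + t; the wrist camera has in their place "tool_from_camera" (4x4, takes a point from camera to tool coordinates, whose origin is the TCP and whose axes are the flange's). Camera axes: x right, y down, z forward; pixel columns grow to the right and rows downward; lengths in m; the calibration is good to about 2 mm. The wrist camera is an equidistant fisheye: a pixel r from the principal point sees the ray r / f radians off the axis. A picture is of the moment at which its call begins: read the wrist's pose just before it.
- order.close_job(): hands the job in; it is judged then, once.
The state is a dict: "clock": time; "q": joint angles; "dq": joint speeds; "effort": joint torques, N m; "ee_pos": TCP position; "orientation": TCP orientation; "wrist_force": force on the tool from outside, world axes, zero at the start; "ft_torque": the same for the moment, N m; "opening": opening from 0.0 (shut) to 1.0 (fully open); "gripper_force": force on a finger pad.
Only numpy, scipy, OpenCV 4.12 (cv2) and the standard library are available. Lean on these libraries where they do the work, as an engineer would, in place of code of your own. Each camera call takes 0.05 s, during which the arm holds its last target. There are 200 camera calls.

TASK

Push the counterweighted barrier arm of the stowage dock up past its balance point so that it stays raised by itself. Then push the tip box along the dock under the raised arm until it is fully home against the back wall, and leave the arm raised. Only push with the fingertips: do not grip the arm, do not lift or tip the box, and leave the loose things around the dock where they are.

Things in the scene. Friction and masses are not known exactly. Their poses are not given: they have to be found in the camera images.
- dock: Fixed stowage dock: aluminium base plate 6 mm thick, x -145 to 125, y +-95 mm. Origin on the worktop at the gate, midway between two grey rails; x runs along the rails into the dock, y left, z up. Rails at y +-67 mm, 128 mm clear between them, tops 19 mm up. The barrier arm crosses at x 0: hinge bracket at y -88 mm (78 mm high), fork post that carries the arm at y 77 mm (70 mm high).
- barrier (a joint): Barrier arm angle: 0 = down, level across the gate (as it starts), 1.55 = raised upright at its stop. White round bar, 14 mm thick, from the hinge to the dock's +y side, 65 mm above the worktop when down, so it bars the box. 1 to 3 N up under its lip starts it. Below about 0.9 rad it falls back, above that it tips up to 1.55 by itself; 1.1 is surely past.
- lip (a point): Middle of the underside of the black flat push lip at the arm's free end: 40 mm wide along dock x, 50 long, 5 thick, sloping up and outward at 55 degrees from level. A finger tilted 35 degrees, coming from outside and above (+y), lies flush under it. 181 mm from the hinge along the bar, 19 mm above the bar's line (arm down: dock y 93, z 84 mm). Lip's end: 194 mm out, 41 mm above the line.
- hinge (a point): Point on the barrier's hinge line, which runs along dock x: at x 0, y -88, z 65 mm in the dock's frame. The arm turns up about it.
- tip_box: Loose blue tip box with a fixed whitish lid, 0.14 to 0.28 kg, 86 mm along x, 120 wide along y, 73 high, standing between the rails in front of the gate, x into the dock. Origin: underside, 40 mm from its near (-x) face, 46 mm from its far face, mid-width; 6 mm above the worktop. Home: origin at x 69 mm in the dock's frame. Push mid-face with the tips 30 to 45 mm above the worktop.
- sample_cup: Clear sample cup, 50 mm diameter, 87 mm high, loose, standing left of the dock. Origin: middle of its underside. A bystander.
- dropper_bottle: Small white bottle with a pointed dropper cap, 34 mm diameter, 82 mm high, loose, standing left of the dock. Origin: middle of its underside. A bystander.
- cup_lid: Cream round cup lid, 52 mm diameter, 17 mm high, loose, left of the dock's near end. Origin: middle of its underside. A bystander.
- tape_roll: Roll of tape lying flat, 94 mm diameter, 25 mm high, loose, right of the dock. Origin: middle of its underside. A bystander.
- weight (a point): Centre of the arm's steel counterweight, a cylinder 40 mm across and 34 mm long on a stub: 50 mm above the hinge when the arm is down; swings over to the right (-y) as the arm rises.
- back_wall (a point): Middle of the face of the dock's back wall that the box must meet: at x 115, y 0, z 30 mm in the dock's frame. The wall is 140 mm wide, its top 66 mm above the worktop.
There are look-alikes about, which are no part of the job. What is shaped like the tip_box but purple is not meant.

How it is judged:
On the way, in this order (a step that is already met when the one before it is completed fails the run):
1. the barrier arm stands raised by itself, untouched by the fingers, with the box still outside the gate (value of joint barrier above 1.4 rad and contact force between the fingers and barrier below 0.3 N and x of tip_box in the frame of dock below -0.03 m), for 0.2 s.
2. the tip box is pushed home under the raised arm (value of joint barrier above 1.4 rad and x of tip_box in the frame of dock above 0.064 m), for 0.2 s.
At the end, for the whole second after the job is handed in: The barrier arm stands raised (above 1.4 rad) by itself; the tip box stands flat on the dock's plate between the rails, at rest, within 5 mm of the back wall; the bystanders are where they were (within 30 mm) (all of step 2 and x of tip_box in the frame of dock below 0.075 m and y of tip_box in the frame of dock between -0.012 and 0.012 m and z of tip_box in the frame of dock below 0.01 m and angle between tip_box's own z axis and vertical below 0.06 rad and linear speed of tip_box below 0.02 m/s); the robot touches nothing.
It fails at once if the tip box is lifted (more than 12 mm off the plate) or tipped (more than 0.2 rad) (z of tip_box in the frame of dock above 0.018 m or angle between tip_box's own z axis and vertical above 0.2 rad).
It fails at once if the barrier arm is gripped or forced (more than 35 N between it and the fingers) (contact force between the fingers and barrier above 35 N).
It fails at once if a bystander is moved by more than 30 mm (distance of any of sample_cup, dropper_bottle, cup_lid, tape_roll from where it was at the start of the episode above 0.03 m).
It also fails if it takes over 58 s, if anything falls off the work surface, if the arm or the gripper's body presses on something with over 40 N, if the wrist force passes 120 N, or if a joint passes its speed limit or range.

## Working session

There is one attempt and no reset: what is moved stays moved. The work goes in short steps, Python scripts to look and compute and a tool call to move; the robot and the scene stay as the last step left them, time stands still between calls to the robot, and variables do not carry over. Pictures are saved under pics/ and viewed, at most 10 in all, crops included, and the job is handed in when it is done.

Besides the shell and the picture viewer there is one more tool, called after "Call:" by a JSON object that holds its "fn" and its "kwargs". step_arm: Moves the arm, as the interface text tells. Its arguments: {"type":"object","properties":{"deltas":{"type":"array","items":{"type":"array","items":{"type":"number"}}},"claw":{"type":"number"},"squeeze":{"type":"number"}},"required":["deltas"]}

```bash
ls; mkdir -p pics; python3 - <<'E'
from bench import read_state, imaging, order, env
import cv2,numpy as np,pickle
s=read_state();print(s['ee_pos'],s['orientation'],s['clock'],env.finger_overhang)
for n in('scene','top'):
    c=imaging.camera(n);pickle.dump(c,open(n+'.pkl','wb'));cv2.imwrite(f'pics/{n}0.png',c['color']);print(n,c['R'].round(3).tolist(),c['t'],c['fx'])
E
```

```text
pics
[ 0.22222079 -0.63663078  0.24393403] [-3.09520330e+00 -5.24602796e-01  4.61380284e-04] 0.0 0.014
scene [[-0.889, -0.457, 0.006], [-0.293, 0.561, -0.774], [0.351, -0.69, -0.633]] [0.53868457 0.23085506 0.87783795] 500.2040484127008
top [[0.006, -1.0, -0.017], [-0.997, -0.004, -0.076], [0.076, 0.018, -0.997]] [0.04151486 0.6085813  1.04528025] 437.9036372371917
```

View pics/scene0.png

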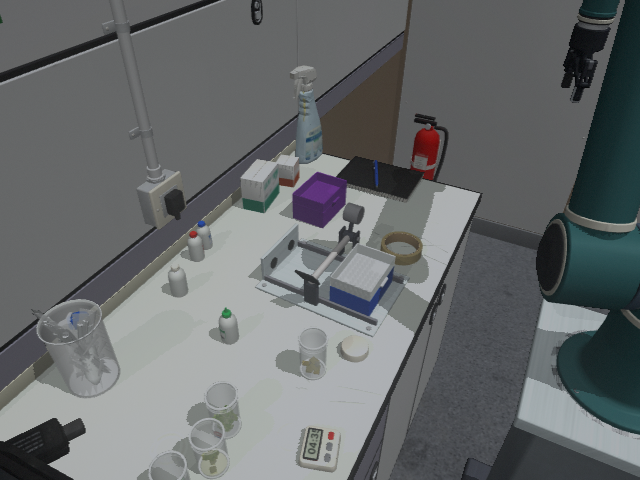

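View pics/top0.png

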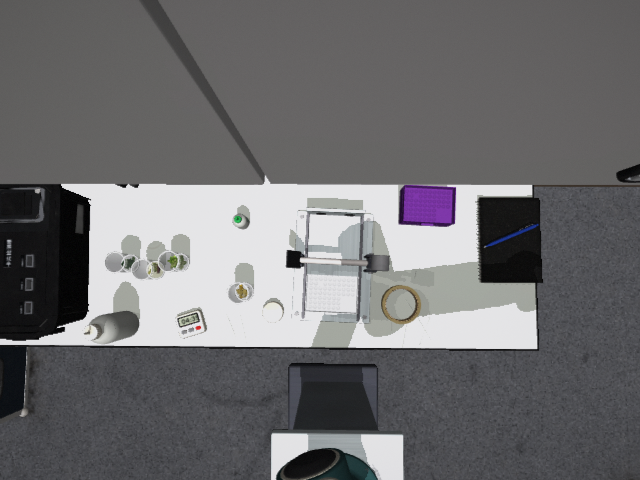

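The blue box with the whitish lid, at top (335,295) and scene (362,278), is the tip_box because it stands in front of the gate. The purple one, at top (427,205) and scene (320,200), is the look-alike. The lip is at top (293,259) and the counterweight at (377,262). I'll confirm these in an enlarged crop.

```bash
python3 - <<'E'
import cv2,numpy as np,pickle
c=pickle.load(open('top.pkl','rb'))
a=cv2.resize(c['color'][200:330,225:390],None,fx=4.6,fy=4.6,interpolation=cv2.INTER_CUBIC)
cv2.imwrite('pics/crop0.png',a)
E
```

```text
(no output)
```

View pics/crop0.png

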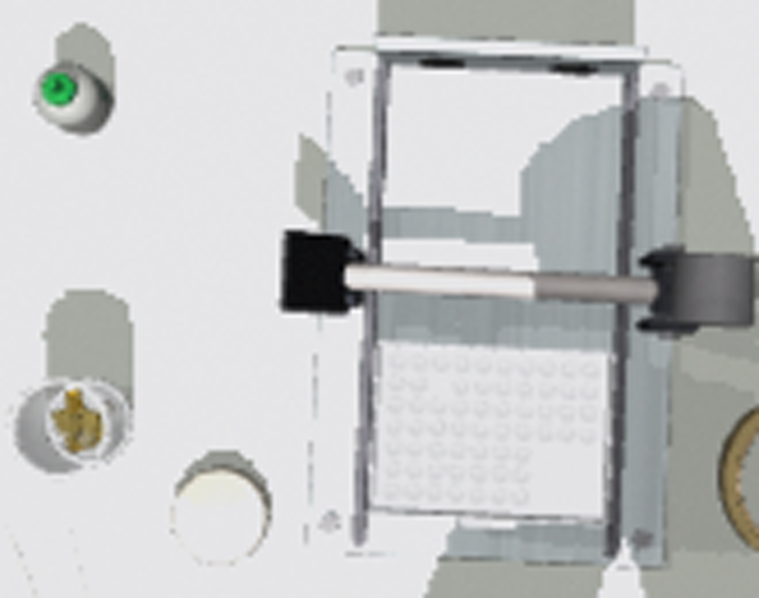

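The crop confirms the blue-based box with its whitish lid, at crop corners (380,340) to (607,520). The black lip is at (318,272), the plate corners at (333,48), (683,65), (664,567) and (307,547), and the cup, lid and bottle are on the left.

```bash
cat >h.py <<'E'
import cv2,numpy as np,pickle
from scipy.optimize import least_squares
c=pickle.load(open('top.pkl','rb'))
def ray(c,u,v,z):
    d=c['R'].T@[(u-c['cx'])/c['fx'],(v-c['cy'])/c['fy'],1]; o=-c['R'].T@c['t']
    return o+d*(z-o[2])/d[2]
def cr(u,v,z): return ray(c,(u+.5)/4.6-.5+225,(v+.5)/4.6-.5+200,z)
E
python3 - <<'E'
from h import *
import sys
D=[(125,95),(125,-95),(-145,-95),(-145,95)]
P=np.array([cr(u,v,.006)[:2] for u,v in [(333,48),(683,65),(664,567),(307,547)]])
D=np.array(D)/1000
f=lambda p:(p[:2]+D@np.array([[np.cos(p[2]),-np.sin(p[2])],[np.sin(p[2]),np.cos(p[2])]]).T-P).ravel()
r=least_squares(f,[.6,0,0]);p=r.x;print(p,r.fun.reshape(4,2).round(4))
np.save('dock',p)
Ri=np.array([[np.cos(p[2]),np.sin(p[2])],[-np.sin(p[2]),np.cos(p[2])]])
def dk(u,v,z): return (Ri@(cr(u,v,z)[:2]-p[:2])*1000).round(1)
print('railL',dk(382,62,.019),dk(360,545,.019),'R',dk(630,65,.019),dk(613,557,.019))
print('box',[dk(*q,.079) for q in [(380,340),(613,350),(607,520),(370,508)]])
print('lip',[dk(*q,.106) for q in[(285,231),(281,306)]],'bar',dk(345,277,.072),dk(655,290,.072))
print('wall top',dk(378,38,.066),dk(645,50,.066))
print('lid',dk(220,512,.017),'cup',dk(90,420,.087),'bottle',dk(58,88,.082))
# scene cam projection of dock points for check
s=pickle.load(open('scene.pkl','rb'))
im=s['color'].copy()
def W(x,y,z): return np.r_[p[:2]+Ri.T@[x/1000,y/1000],z/1000]
for q in [(125,95,6),(125,-95,6),(-145,-95,6),(-145,95,6),(0,106,106),(0,93,84),(0,-88,65),(0,-88,115),(115,0,66)]:
    X=s['R']@W(*q)+s['t'];u=s['fx']*X[0]/X[2]+s['cx'];v=s['fy']*X[1]/X[2]+s['cy']
    cv2.circle(im,(int(u*16),int(v*16)),24,(0,0,255),-1,shift=4)
cv2.imwrite('pics/chk.png',cv2.resize(im[180:350,230:450],None,fx=3.5,fy=3.5))
E
```

```text
[ 0.56192541  0.00980225 -0.04347982] [[ 0.0005 -0.0001]
 [ 0.0009 -0.0004]
 [-0.0002  0.0003]
 [-0.0011  0.0003]]
railL [116.3  67.5] [-140.1   66. ] R [120.9 -65.1] [-139.6  -67. ]
box [array([-32.3,  58.3]), array([-31.6, -58.2]), array([-115.8,  -58.8]), array([-115.8,   59.1])]
lip [array([ 18.5, 106.4]), array([-18.2, 106.3])] bar [-1.4 77.9] [ -0.4 -78.5]
wall top [121.9  67.8] [122.1 -68.9]
lid [-126.8  140.9] cup [-78.9 199.8] bottle [ 86.5 227.3]
```

View pics/chk.png

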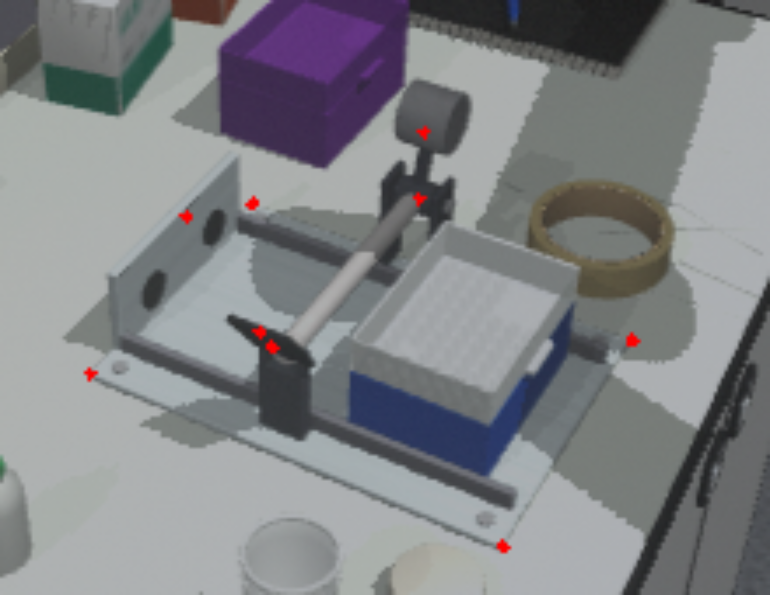

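```bash
cat >>h.py <<'E'
from scipy.spatial.transform import Rotation as Ro
def Wd(x,y,z):
    p=np.load('dock.npy');R=Ro.from_rotvec([0,0,p[2]]).as_matrix()
    return np.r_[p[:2],0]+R@(np.array([x,y,z])/1000)
def st():
    from bench import read_state
    s=read_state();p=np.load('dock.npy');R=Ro.from_rotvec([0,0,p[2]]).as_matrix()
    T=Ro.from_rotvec(s['orientation']).as_matrix()
    print('clock',s['clock'],'dock pos',(R.T@(np.array(s['ee_pos'])-np.r_[p[:2],0])*1000).round(1),'q',np.round(s['q'],2),'F',np.round(s['wrist_force'],1))
    print('tool axes in dock (cols)\n',(R.T@T).round(3));return s,T
def delta(x,y,z):
    s,T=st();print('delta tool',(T.T@(Wd(x,y,z)-s['ee_pos'])*1000).round(1))
E
python3 - <<'E'
from h import *
delta(0,-40,230)
E
```

```text
clock 0.1 dock pos [-311.3 -660.6  244.1] q [-1.27  0.26  1.61 -0.    1.27 -0.04] F [-0.3  1.   0.3]
tool axes in dock (cols)
 [[ 0.929  0.37  -0.001]
 [ 0.37  -0.929  0.002]
 [ 0.    -0.002 -1.   ]]
delta tool [ 518.9 -461.3   15. ]
```

Call:
{"fn": "step_arm", "kwargs": {"deltas": [[60,-53,2,-8],[120,-107,4,-16],[180,-160,6,-24],[240,-213,8,-32],[300,-267,10,-40],[360,-320,12,-48],[420,-373,14,-56],[480,-427,15,-63],[519,-461,15,-68.3],[519,-461,15,-68.3],[519,-461,15,-68.3],[519,-461,15,-68.3]], "claw": 0}}

```text
clock: 1.6
ee_pos: [0.5615, -0.0274, 0.2297]
orientation: [-2.262, -2.178, -0.0]
wrist_force: [-0.5, -1.0, -0.2]
opening: 0.003
gripper_force: 0.0
```

```bash
python3 - <<'E'
from h import *
from bench import imaging
delta(0,-42,110)
a=imaging.camera('scene')['color'];b=imaging.camera('top')['color']
cv2.imwrite('pics/m1.png',np.hstack([cv2.resize(a[60:340,220:420],(400,560)),cv2.resize(b[180:335,270:410],(400,560))[:,:400]]))
E
```

```text
clock 1.6 dock pos [  1.2 -37.2 229.7] q [-0.09  0.06  1.87  0.    1.21 -0.06] F [-0.5 -1.  -0.2]
tool axes in dock (cols)
 [[-0.006  1.    -0.001]
 [ 1.     0.006  0.001]
 [ 0.001 -0.001 -1.   ]]
delta tool [ -4.9  -1.1 119.7]
```

View pics/m1.png

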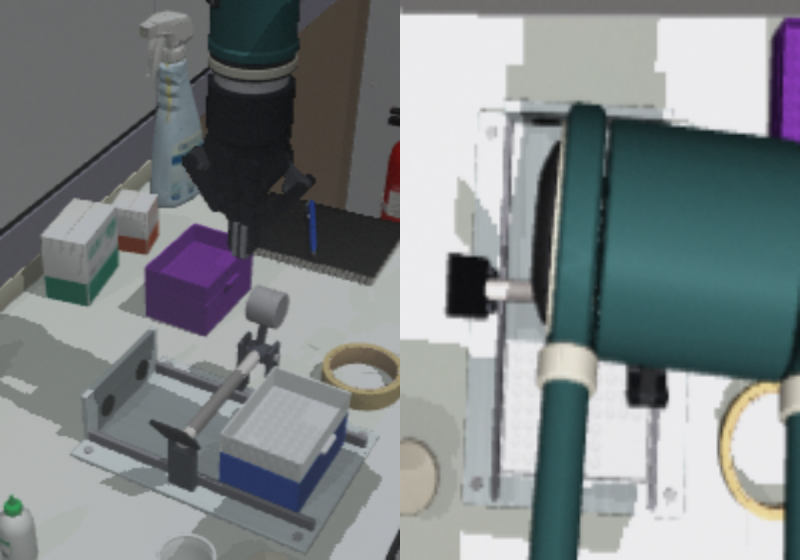

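The raised view shows closed fingers above the dock and wrist housings overhead. I'll check the housing's clearance from the path of the bar end, which tops out at about z 0.26.

```bash
python3 - <<'E'
from h import *
from bench import imaging
p=np.load('dock.npy');R=Ro.from_rotvec([0,0,p[2]]).as_matrix()
for n in('scene','top'):
    c=imaging.camera(n);z=c['z_map'];v,u=np.nonzero(z>0);d=z[v,u]
    X=np.stack([(u-c['cx'])/c['fx']*d,(v-c['cy'])/c['fy']*d,d],1)
    D=((X-c['t'])@c['R']-np.r_[p[:2],0])@R*1000
    # robot: near tool column
    m=(abs(D[:,0]-1)<90)&(D[:,1]>-240)&(D[:,1]<80)&(D[:,2]>185)
    D=D[m]
    for lo in range(180,640,20):
        q=D[(D[:,2]>=lo)&(D[:,2]<lo+20)]
        if len(q)>5: print(n,lo,len(q),'x',q[:,0].min().round(),q[:,0].max().round(),'y',q[:,1].min().round(),q[:,1].max().round())
E
```

```text
scene 220 117 x -15.0 14.0 y -44.0 -26.0
scene 240 143 x -15.0 14.0 y -47.0 -25.0
scene 260 346 x -42.0 41.0 y -51.0 -24.0
scene 280 427 x -57.0 57.0 y -54.0 -19.0
scene 300 619 x -63.0 61.0 y -52.0 -17.0
scene 320 433 x -45.0 41.0 y -47.0 -16.0
scene 340 328 x -39.0 34.0 y -55.0 1.0
scene 360 477 x -38.0 29.0 y -51.0 1.0
scene 380 573 x -39.0 35.0 y -65.0 1.0
scene 400 430 x -38.0 33.0 y -54.0 1.0
scene 420 577 x -39.0 35.0 y -58.0 2.0
scene 440 556 x -37.0 32.0 y -53.0 -1.0
scene 460 638 x -37.0 34.0 y -53.0 3.0
scene 480 640 x -37.0 33.0 y -53.0 0.0
scene 500 583 x -39.0 29.0 y -54.0 1.0
scene 520 740 x -40.0 35.0 y -93.0 26.0
scene 540 823 x -41.0 42.0 y -89.0 31.0
scene 560 33 x -41.0 -11.0 y 12.0 30.0
top 300 154 x -63.0 -43.0 y -54.0 -29.0
top 520 9 x -13.0 25.0 y -4.0 -2.0
top 540 27 x -42.0 37.0 y -85.0 -1.0
top 560 461 x -56.0 45.0 y -108.0 26.0
top 580 4868 x -89.0 42.0 y -109.0 25.0
top 600 3689 x -89.0 26.0 y -100.0 21.0
```

Clearance is fine: the housing starts 280 mm above the TCP. Now I'll descend beside the counterweight, on its +y side.

Call:
{"fn": "step_arm", "kwargs": {"deltas": [[-2,-1,40,0],[-4,-1,80,0],[-5,-1,110,0],[-5,-1,120,0],[-5,-1,120,0]]}}

```text
clock: 2.42
ee_pos: [0.5588, -0.037, 0.1102]
orientation: [-2.27, -2.171, 0.001]
wrist_force: [0.7, -0.6, -0.5]
opening: -0.001
gripper_force: 0.0
```

```bash
python3 - <<'E'
from h import *
from bench import imaging
delta(0,-42,110)
a=imaging.camera('scene')['color']
cv2.imwrite('pics/m2.png',cv2.resize(a[150:300,260:420],None,fx=4,fy=4))
E
```

```text
clock 2.425 dock pos [ -1.1 -46.9 110.2] q [-0.11  0.17  1.98 -0.    0.99 -0.07] F [ 0.7 -0.6 -0.5]
tool axes in dock (cols)
 [[ 0.001  1.    -0.001]
 [ 1.    -0.001 -0.   ]
 [-0.    -0.001 -1.   ]]
delta tool [4.9 1.1 0.2]
```

View pics/m2.png

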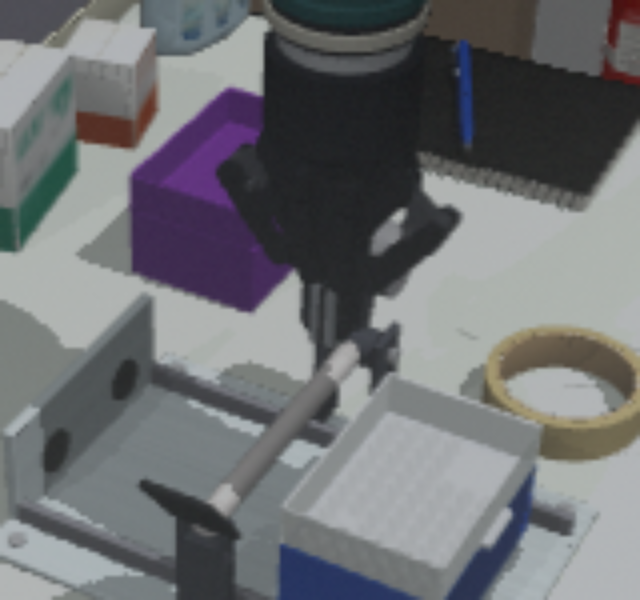

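The fingertips, at crop (325,350), are just above the bar, with the counterweight hidden behind the gripper. I'll sweep slowly towards dock -y (tool -x).

Call:
{"fn": "step_arm", "kwargs": {"deltas": [[-4,1,0,0],[-8,1,0,0],[-11,1,0,0],[-14,1,0,0],[-17,1,0,0],[-20,1,0,0],[-23,1,0,0],[-26,1,0,0]]}}

```text
clock: 3.48
ee_pos: [0.5592, -0.0614, 0.1103]
orientation: [-2.268, -2.172, -0.002]
wrist_force: [-0.0, 6.2, 1.1]
opening: 0.0
gripper_force: 2.8
```

```bash
python3 - <<'E'
from h import *
from bench import imaging
st()
a=imaging.camera('scene')['color']
cv2.imwrite('pics/m3.png',cv2.resize(a[150:300,260:420],None,fx=4,fy=4))
E
```

```text
clock 3.475 dock pos [  0.4 -71.3 110.3] q [-0.15  0.18  1.98  0.    0.99 -0.11] F [-0.   6.2  1.1]
tool axes in dock (cols)
 [[ 0.     1.    -0.   ]
 [ 1.    -0.     0.002]
 [ 0.002 -0.    -1.   ]]
```

View pics/m3.png

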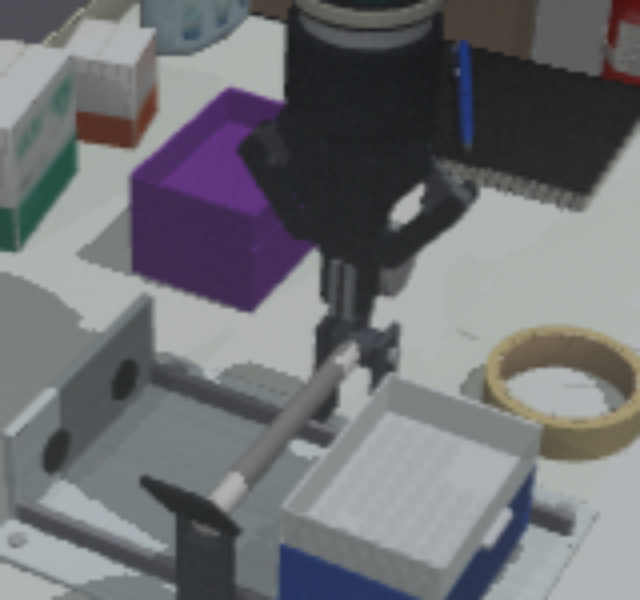

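At 6 N the fingers have just met the weight, and the arm is still down with the lip at (190,505). The weight sits about 12 mm further to -y than I assumed, so I'll back off, lower 6 mm and push on.

Call:
{"fn": "step_arm", "kwargs": {"deltas": [[5,0,0,0],[5,0,6,0],[2,0,6,0],[-1,0,6,0],[-3,0,6,0],[-5,0,6,0],[-7,0,6,0],[-9,0,6,0],[-9,0,6,0]]}}

```text
clock: 4.65
ee_pos: [0.5583, -0.071, 0.1037]
orientation: [-2.268, -2.172, 0.001]
wrist_force: [0.6, 3.8, -3.7]
opening: 0.002
gripper_force: 2.3
```

```bash
cat >>h.py <<'E'
def ang():
    from bench import imaging
    c=imaging.camera('scene');z=c['z_map'];v,u=np.nonzero(z>0);d=z[v,u]
    p=np.load('dock.npy');R=Ro.from_rotvec([0,0,p[2]]).as_matrix()
    X=np.stack([(u-c['cx'])/c['fx']*d,(v-c['cy'])/c['fy']*d,d],1)
    D=((X-c['t'])@c['R']-np.r_[p[:2],0])@R*1000
    m=(abs(D[:,0])<30)&(D[:,1]<130)&(D[:,1]>-150)&(D[:,2]>60)&(D[:,2]<300)
    r=np.hypot(D[:,1]+88,D[:,2]-65);a=np.arctan2(D[:,2]-65,D[:,1]+88)
    m&=(r>110)&(r<160)&(a>-.1)&(a<1.9)
    print('bar: n',m.sum(),'angles',np.percentile(a[m],[5,25,50,75,95]).round(2))
    return c['color']
E
python3 -c "
from h import *
st();ang()"
```

```text
clock 4.65 dock pos [-1.000e-01 -8.090e+01  1.037e+02] q [-0.17  0.18  1.98  0.    0.98 -0.13] F [ 0.6  3.8 -3.7]
tool axes in dock (cols)
 [[-0.     1.    -0.001]
 [ 1.     0.     0.   ]
 [ 0.    -0.001 -1.   ]]
bar: n 492 angles [0.25 1.35 1.4  1.43 1.44]
```

It's rising at low force, so I'll continue.

Call:
{"fn": "step_arm", "kwargs": {"deltas": [[-3,0,0,0],[-6,0,0,0],[-9,0,0,0],[-12,0,0,0],[-15,0,0,0],[-18,0,0,0]]}}

```text
clock: 5.45
ee_pos: [0.5574, -0.0879, 0.1034]
orientation: [-2.267, -2.171, -0.001]
wrist_force: [0.7, 8.6, -5.6]
opening: -0.004
gripper_force: 4.1
```

```bash
python3 - <<'E'
from h import *
st();a=ang()
cv2.imwrite('pics/m4.png',cv2.resize(a[110:300,250:420],None,fx=3,fy=3))
E
```

```text
clock 5.45 dock pos [ -0.3 -97.8 103.4] q [-0.2   0.19  1.98  0.    0.98 -0.16] F [ 0.7  8.6 -5.6]
tool axes in dock (cols)
 [[-0.     1.    -0.002]
 [ 1.     0.     0.002]
 [ 0.002 -0.002 -1.   ]]
bar: n 456 angles [0.65 1.5  1.54 1.56 1.57]
```

View pics/m4.png

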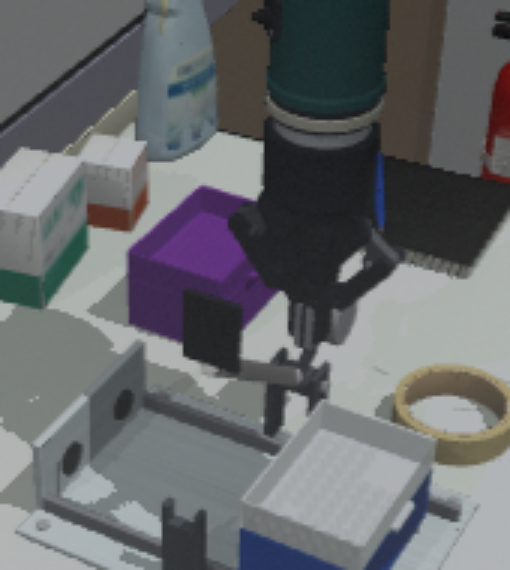

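The arm is at about 0.65 rad, with the lip at (212,328). I'll keep going past the balance point, then sweep clear over the weight.

Call:
{"fn": "step_arm", "kwargs": {"deltas": [[-3,0,0,0],[-6,0,0,0],[-9,0,0,0],[-12,0,0,0],[-15,0,0,0]]}}

```text
clock: 6.12
ee_pos: [0.5581, -0.105, 0.1051]
orientation: [2.267, 2.172, 0.001]
wrist_force: [0.6, -0.6, 0.7]
opening: -0.0
gripper_force: 0.0
```

```bash
python3 - <<'E'
from h import *
st();a=ang()
E
```

```text
clock 6.125 dock pos [   1.1 -114.8  105.1] q [-0.23  0.19  1.97 -0.    0.98 -0.19] F [ 0.6 -0.6  0.7]
tool axes in dock (cols)
 [[-0.     1.     0.002]
 [ 1.     0.    -0.001]
 [-0.001  0.002 -1.   ]]
bar: n 440 angles [1.07 1.53 1.66 1.69 1.71]
```

Contact is released and the arm is tipping on its own (about 1.07 rad). I'll sweep away over the weight.

Call:
{"fn": "step_arm", "kwargs": {"deltas": [[-25,0,-10,0],[-60,0,-15,0],[-95,0,-25,0],[-110,0,-40,0],[-110,0,-60,0],[-110,0,-60,0],[-110,0,-60,0]]}}

```text
clock: 7.05
ee_pos: [0.5527, -0.2128, 0.1644]
orientation: [2.267, 2.175, 0.0]
wrist_force: [-0.0, 0.6, 0.2]
opening: 0.001
gripper_force: 0.0
```

```bash
python3 - <<'E'
from h import *
a=ang()
cv2.imwrite('pics/m5.png',cv2.resize(a[80:320,230:430],None,fx=2.5,fy=2.5))
delta(-165,-220,300);delta(-165,0,300);delta(-165,0,52)
E
```

```text
bar: n 148 angles [1.47 1.49 1.5  1.51 1.54]
clock 7.1 dock pos [ 1.000e-01 -2.227e+02  1.638e+02] q [-0.41  0.17  1.87  0.    1.1  -0.37] F [-0.2  0.1  0.2]
tool axes in dock (cols)
 [[-0.002  1.    -0.001]
 [ 1.     0.002  0.001]
 [ 0.001 -0.001 -1.   ]]
delta tool [   3.1 -165.2 -136.1]
clock 7.1 dock pos [ 1.000e-01 -2.227e+02  1.638e+02] q [-0.41  0.17  1.87  0.    1.1  -0.37] F [-0.2  0.1  0.2]
tool axes in dock (cols)
 [[-0.002  1.    -0.001]
 [ 1.     0.002  0.001]
 [ 0.001 -0.001 -1.   ]]
delta tool [ 223.1 -164.8 -135.9]
clock 7.1 dock pos [ 1.000e-01 -2.227e+02  1.638e+02] q [-0.41  0.17  1.87  0.    1.1  -0.37] F [-0.2  0.1  0.2]
tool axes in dock (cols)
 [[-0.002  1.    -0.001]
 [ 1.     0.002  0.001]
 [ 0.001 -0.001 -1.   ]]
delta tool [ 222.9 -164.6  112.1]
```

View pics/m5.png

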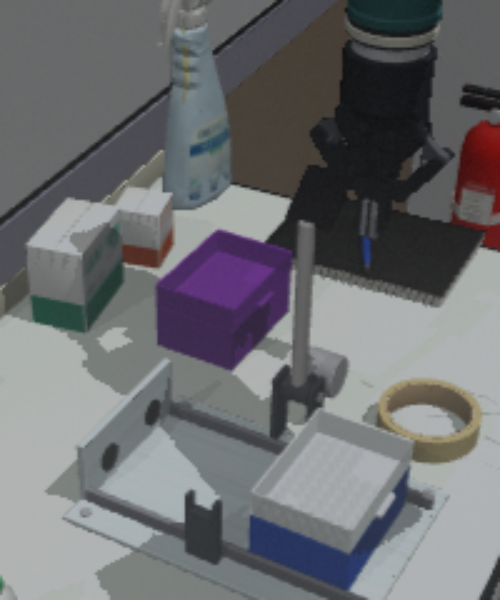

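The bar stands upright at about 1.5 rad, with the box still outside the gate. Next I'll go around to the near side and turn 90°.

Call:
{"fn": "step_arm", "kwargs": {"deltas": [[0,-40,-20,0],[0,-80,-40,0],[0,-120,-40,0],[0,-150,-40,10],[50,-150,-40,20],[100,-150,-40,30],[150,-150,-40,40],[200,-150,-40,50],[223,-150,-40,60],[223,-150,-40,70],[223,-150,-40,80],[223,-150,-40,90],[223,-150,-40,90],[223,-150,-40,90]], "claw": 50}}

```text
clock: 8.85
ee_pos: [0.412, 0.0156, 0.2038]
orientation: [-3.141, 0.062, 0.001]
wrist_force: [0.2, 0.0, 0.1]
opening: 0.583
gripper_force: 0.0
```

```bash
python3 - <<'E'
from h import *
a=ang()
delta(-150,0,51)
E
```

```text
bar: n 147 angles [1.47 1.49 1.5  1.51 1.54]
clock 8.9 dock pos [-149.9   -0.8  204. ] q [-0.02 -0.22  2.18  0.    1.19  1.59] F [-0.2  0.4  0.8]
tool axes in dock (cols)
 [[ 1.     0.003 -0.001]
 [ 0.003 -1.     0.   ]
 [-0.001 -0.    -1.   ]]
delta tool [  0.   -0.8 153. ]
```

Call:
{"fn": "step_arm", "kwargs": {"deltas": [[0,-1,40,0],[0,-1,80,0],[0,-1,120,0],[0,-1,145,0],[0,-1,153,0],[0,-1,153,0]]}}

```text
clock: 9.65
ee_pos: [0.4124, 0.0164, 0.0513]
orientation: [-3.141, 0.067, 0.001]
wrist_force: [0.0, -0.9, 0.3]
opening: 0.586
gripper_force: 0.0
```

Call:
{"fn": "step_arm", "kwargs": {"deltas": [[5,0,0,0],[10,0,0,0],[15,0,0,0],[20,0,0,0],[25,0,0,0],[30,0,0,0],[35,0,0,0],[40,0,0,0]]}}

```text
clock: 10.65
ee_pos: [0.4528, 0.0146, 0.0511]
orientation: [-3.141, 0.067, -0.0]
wrist_force: [-1.8, -0.6, -0.3]
opening: 0.585
gripper_force: 0.8
```

```bash
python3 - <<'E'
from h import *
a=ang()
cv2.imwrite('pics/m6.png',cv2.resize(a[80:320,230:430],None,fx=2.5,fy=2.5))
st()
E
```

```text
bar: n 328 angles [0.01 0.12 0.14 1.5  1.53]
clock 10.7 dock pos [-1.083e+02  1.000e-01  5.130e+01] q [-0.02  0.06  2.24 -0.    0.84  1.59] F [-0.5 -0.3  0.4]
tool axes in dock (cols)
 [[ 1.     0.     0.002]
 [ 0.    -1.     0.   ]
 [ 0.002 -0.    -1.   ]]
```

View pics/m6.png

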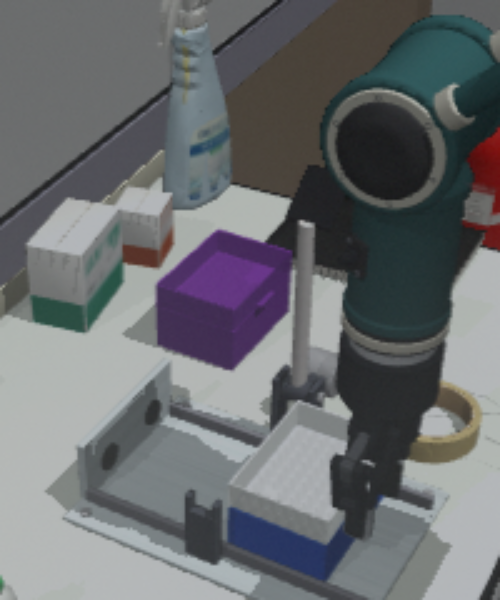

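The box is moving squarely under a push of about 2 N, and the bar is upright. I've now viewed 10 pictures, so from here I'll use numbers only.

Call:
{"fn": "step_arm", "kwargs": {"deltas": [[5,0,0,0],[10,0,0,0],[15,0,0,0],[20,0,0,0],[25,0,0,0],[30,0,0,0],[35,0,0,0],[40,0,0,0],[45,0,0,0],[50,0,0,0],[55,0,0,0],[60,0,0,0],[65,0,0,0],[70,0,0,0]]}}

```text
clock: 12.45
ee_pos: [0.5227, 0.0116, 0.0513]
orientation: [-3.141, 0.068, 0.0]
wrist_force: [-1.5, -0.3, -0.9]
opening: 0.586
gripper_force: 0.7
```

Call:
{"fn": "step_arm", "kwargs": {"deltas": [[5,0,0,0],[10,0,0,0],[15,0,0,0],[20,0,0,0],[25,0,0,0],[30,0,0,0],[34,0,0,0],[38,0,0,0],[41,0,0,0],[43,0,0,0],[45,0,0,0]]}}

```text
clock: 13.82
ee_pos: [0.5673, 0.0097, 0.0513]
orientation: [-3.141, 0.067, 0.0]
wrist_force: [-1.7, -0.3, -0.2]
opening: 0.583
gripper_force: 0.7
```

```bash
cat >>h.py <<'E'
def box():
    from bench import imaging
    c=imaging.camera('scene');z=c['z_map'];v,u=np.nonzero(z>0);d=z[v,u]
    p=np.load('dock.npy');R=Ro.from_rotvec([0,0,p[2]]).as_matrix()
    X=np.stack([(u-c['cx'])/c['fx']*d,(v-c['cy'])/c['fy']*d,d],1)
    D=((X-c['t'])@c['R']-np.r_[p[:2],0])@R*1000
    B=c['color'][v,u].astype(int)
    for n,zl,zh in(('rim',74,84),('side',25,45)):
        m=(D[:,2]>zl)&(D[:,2]<zh)&(abs(D[:,1])<75)&(D[:,0]>-40)&(D[:,0]<130)
        if n=='side': m&=(B[:,0]>B[:,2]+40)
        if m.sum()>9: print(n,m.sum(),'x',np.percentile(D[m,0],[1,50,99]).round(1),'y',np.percentile(D[m,1],[1,50,99]).round(1))
E
python3 -c "
from h import *
st();box()"
```

```text
clock 13.825 dock pos [ 5.4  0.1 51.3] q [-0.03  0.26  2.    0.    0.88  1.59] F [-1.7 -0.3 -0.2]
tool axes in dock (cols)
 [[ 1.     0.001 -0.   ]
 [ 0.001 -1.     0.   ]
 [-0.    -0.    -1.   ]]
rim 1147 x [ -6.1  69.2 100.9] y [-56.8  23.3  63.3]
side 220 x [ 28.1  63.6 101.3] y [58.4 61.6 64.3]
```

Call:
{"fn": "step_arm", "kwargs": {"deltas": [[2,0,0,0],[4,0,0,0],[6,0,0,0],[8,0,0,0],[10,0,0,0],[12,0,0,0]]}}

```text
clock: 14.62
ee_pos: [0.5794, 0.0092, 0.0513]
orientation: [-3.141, 0.067, 0.0]
wrist_force: [-1.9, 0.2, -0.8]
opening: 0.586
gripper_force: 0.7
```

Call:
{"fn": "step_arm", "kwargs": {"deltas": [[1,0,0,0],[2,0,0,0],[3,0,0,0],[3,0,0,0]]}}

```text
clock: 15.12
ee_pos: [0.5805, 0.0092, 0.0512]
orientation: [-3.141, 0.068, 0.006]
wrist_force: [-7.2, 0.3, 3.9]
opening: 0.584
gripper_force: 3.5
```

```bash
python3 -c "
from h import *
st();box()"
```

```text
clock 15.125 dock pos [18.6  0.2 51.2] q [-0.03  0.28  1.97  0.    0.89  1.59] F [-7.2  0.3  3.9]
tool axes in dock (cols)
 [[ 1.     0.    -0.004]
 [ 0.    -1.    -0.   ]
 [-0.004  0.    -1.   ]]
rim 1113 x [  7.5  83.  114.7] y [-55.7  25.2  63.2]
side 260 x [ 29.3  68.6 114.8] y [-31.2  61.6  64.2]
```

The force has risen to 7 N with the far face at x 114.8, so the box is home. I'll back off.

Call:
{"fn": "step_arm", "kwargs": {"deltas": [[-2,0,0,0],[-10,0,0,0],[-40,0,0,0],[-80,0,0,0],[-120,0,0,0],[-150,0,0,0],[-160,0,-30,0],[-160,0,-80,0],[-160,0,-120,0],[-160,0,-120,0],[-160,0,-120,0]]}}

```text
clock: 16.55
ee_pos: [0.4222, 0.0159, 0.171]
orientation: [3.141, -0.067, 0.001]
wrist_force: [0.9, 0.0, -0.1]
opening: 0.583
gripper_force: 0.0
```

```bash
python3 -c "
from h import *
st();box();ang()"
```

```text
clock 16.55 dock pos [-1.399e+02  1.000e-01  1.710e+02] q [-0.02 -0.17  2.2  -0.    1.11  1.59] F [ 0.9  0.  -0.1]
tool axes in dock (cols)
 [[ 1.     0.001  0.001]
 [ 0.001 -1.    -0.   ]
 [ 0.001  0.    -1.   ]]
rim 1629 x [ 28.7  69.3 114. ] y [-59.7   9.2  63.3]
side 285 x [ 28.2  63.8 114. ] y [-55.3  61.5  64.4]
bar: n 218 angles [-0.01  0.09  1.49  1.51  1.53]
```

The box is home (faces at x 28 to 114), the bar is upright and the robot is clear. I'll hand in.

```bash
python3 -c "
from bench import order
print(order.close_job())"
```

```text
the job is handed in; nothing more can be done
None
```

The barrier arm stands raised by itself (about 1.5 rad), the tip box is home against the back wall, the gripper is clear, and the job was handed in at about 17 s; I pushed the counterweight rather than the lip, because the tool can't tilt, and the hand-in returned no verdict.

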